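# Invert the rinsed parts cups on the drying pegs and latch the dryer lever

## Robot

A 6-joint arm with a two-finger parallel gripper is mounted at the origin on the work surface. World frame = base frame: x ahead of the robot, y to its left, z up, the work surface at z = 0. Lengths are in m, angles in rad, forces in N, time in s.
With the tool pointing down it reaches from about 0.3 to 0.85 m from the base axis. Payload 5.4 kg.
Tool frame: the origin (TCP) lies at the very end of the fingers, on their centre line; the grasp point (between the pads) lies 19 mm behind it; z points along the fingers, y is the line along which they close (so a half turn about z gives the same grasp; the last joint's range is limited). The gripper opens to 85 mm and grips with 20 to 120 N. Pads are 22 mm wide; open, the fingers measure 114 mm over their backs; the gripper's body (76 mm by 85 mm) begins 54 mm behind the grasp point. The pads swing forward as they close: fully open they stand 13 mm farther back than shut.
Start: joints at [-1.383, 0.158, 1.597, -0, 1.386, -0.21], TCP at [0.223, -0.53, 0.231] pointing down, gripper open.
Joint ranges: [-2.91, 2.91], [-0.94, 2.29], [0.18, 2.7], [-1.29, 4.43], [0.17, 2.64], [-3, 3]. Speed limits (rad/s): [2.57, 2.57, 3.14, 3.14, 3.14, 3.14].

## Interface

Orientations are given as a unit quaternion [w, x, y, z].
In Python, from workcell import robot gives the robot as it stands.
- The arm moves only by the shell command python3 -m creep 'ROWS' [FORCE]. ROWS is JSON, a list of rows, each a list of 3 entries, a list of its own where there are three numbers: the shift along the world's x, y, z scaled (see below), then the turn about the world's z scaled (see below), then the closure, from 0 (fully open) to 1 (shut). A call has 1 to 10 rows; each row is the pose to reach, as a shift and turn from the pose commanded when the call began; what a row does not reach only later rows make up. The controller multiplies each number of a shift by 0.75 m and each number of a turn by pi/2 rad. A row lasts 1/8 s, in which the tool goes at most 62.5 mm and 10.7 degrees, less where a joint would pass 70% of its speed; a pose out of reach is approached as far as the arm can. A call with a number of a shift or a turn outside -1 to 1 is refused whole. A call with a gripper value outside its range is refused whole. The fingers move at their own pace and stop on an object; FORCE is the grip in N (left out, the last holds). Time passes only in rows, so rows that repeat a pose let the fingers close. It gives the time, the measured TCP pose, the force, the opening and the grip force at its end, in the units of the state.
- robot.state(): the state, without advancing time (a new reading comes with each control period).
- robot.camera(name): name is "scene" or "top" or "wrist"; returns a dict with "pixels" (384x512x3 uint8, red, green, blue), "intrinsics" (3x3 intrinsics, pixels), "extrinsics" (4x4, takes a point from world to camera coordinates); the wrist camera has in their place "hand_eye" (4x4, takes a point from camera to tool coordinates, whose origin is the TCP and whose axes are the flange's). Camera axes: x right, y down, z forward; pixel columns grow to the right and rows downward; lengths in m; the calibration is good to about 2 mm. A picture is of the moment at which its call begins: read the wrist's pose just before it. There is no depth.
- robot.finish_job(): hands the job in; it is judged then, once.
The state is a dict: "time_s": time; "joints": joint angles; "joint_vel": joint speeds; "joint_efforts": joint torques, N m; "tool_pos": TCP position; "ee_rot": TCP orientation; "wrist_force": force on the tool from outside, world axes, zero at the start; "ft_torque": the same for the moment, N m; "finger_gap": finger opening in m; "grasp_force": force on a finger pad.
Only numpy, scipy, OpenCV 4.12 (cv2) and the standard library are available. Lean on these libraries where they do the work, as an engineer would, in place of code of your own. Each camera call takes 0.05 s, during which the arm holds its last target. There are 200 camera calls.

## Task

Two rinsed lock-parts cups lie in their drip cradles: put each one mouth-down over its own peg of the drying stand, the large steel cup on the tall white peg and the small blue cup on the short yellow peg, so that it sits straight with its floor resting on the top of the peg. When both cups are on, press the stand's sprung red lever down until it latches and stays down by itself. Leave the red cup on its peg, and do not shift the padlock, bottle, jar or screwdriver.

Things in the scene. Friction and masses are not known exactly. Their poses are not given: they have to be found in the camera images.
- big_cup: Large bare-steel cup with a black band near the mouth: outer diameter 54 mm, height 95, wall 3, floor 5 (inside diameter 48, depth 90). Origin at the centre of the OUTSIDE of its floor; z runs along its axis from the floor out through the open mouth (at z = 95 mm). Starts lying on a cradle, mouth away from the robot, sloping 20 degrees down.
- small_cup: Small blue cup with a steel band near the mouth: outer diameter 46 mm, height 70, wall 3, floor 5 (inside diameter 40, depth 65). Origin at the centre of the OUTSIDE of its floor; z runs along its axis from the floor out through the open mouth (at z = 70 mm). Starts lying on a cradle, mouth away from the robot, sloping 20 degrees down.
- red_cup: Red cup already drying, mouth down on the grey peg; a bystander: outer diameter 48 mm, height 80, wall 3, floor 5 (inside diameter 42, depth 75). Origin at the centre of the OUTSIDE of its floor; z runs along its axis from the floor out through the open mouth (at z = 80 mm). It stays where it is (its top is about 125 mm above the table).
- cradle_a: Drip cradle: black base plate 112 x 70 x 6 mm with two sloping steel rails (6 mm thick, 26 mm apart) that carry the cup, and two 12 mm stop pins at the low end for its rim. Fixed. Origin at the centre of its underside; x points along the rails to the low end, away from the robot. Highest point 50 mm, under the cup.
- cradle_b: The second drip cradle, the same as cradle_a.
- stand: Drying stand: grey blower base 240 (x) x 320 (y) x 30 mm high, fixed, dark grilled top. Origin at its underside; it reaches x -120 to 120, y -110 to 210 mm. Pegs stand at (-55, -65), (-55, 65) and (55, 0) mm in this frame; which peg is where varies. The lever's housing (94 mm high) stands at x 5 to 95, y 139 to 205 mm.
- tall_peg_tip (a point): Centre of the flat top of the tall white peg: 34 mm diameter with a 3 mm chamfer round the top, 105 mm high above the stand's top, so about 135 mm above the table. z up. Fixed.
- short_peg_tip (a point): Centre of the flat top of the short yellow peg: 28 mm diameter with a 3 mm chamfer, 80 mm high above the stand's top, so about 110 mm above the table. z up. Fixed.
- mid_peg_tip (a point): Centre of the flat top of the grey peg (90 mm high above the stand's top), which carries the red cup. Fixed.
- lever_pad (a point): Centre of the upper face of the red paddle (36 x 36 mm) at the end of the lever, where it is pressed. Its hinge lies 95 mm behind it (the stand's +x), 78 mm above the table, along the stand's y; it moves down along an arc, from about 115 mm above the table to about 65 mm when latched.
- dry_lever (a joint): Angle of the sprung lever in rad: 0 raised (start; lever 20 degrees above level), grows as it is pressed. The spring pushes it back up until about 0.30, then it goes over centre; latched it rests against its end stop at 0.55. About 10 N at the paddle.
- padlock: Brass padlock lying flat, body 50 x 45 x 22 mm, shackle 30 mm long. Loose bystander; origin under the body's centre.
- oil_bottle: Yellow bottle with a red cap, 48 mm diameter, 150 mm high. Loose bystander; origin under its centre.
- pin_jar: Glass jar with a black cap, 52 mm diameter, 65 mm high. Loose bystander; origin under its centre.
- screwdriver: Screwdriver lying along its x axis, about 200 mm long. Loose bystander.
Things that resemble listed ones, but are neither listed nor needed, are in the scene too. Leave any green or orange look-alike of the big_cup alone.

How it is judged:
On the way, in this order (a step that is already met when the one before it is completed fails the run):
1. both cups sit mouth-down on their own pegs (horizontal distance between big_cup and tall_peg_tip below 0.012 m and z of big_cup in the frame of tall_peg_tip between 0.001 and 0.01 m and angle between each of big_cup, small_cup's own z axis and vertical above 2.97 rad and horizontal distance between small_cup and short_peg_tip below 0.012 m and z of small_cup in the frame of short_peg_tip between 0.001 and 0.01 m), for 0.2 s.
2. then the lever is pressed down and latched (value of joint dry_lever above 0.46 rad), for 0.2 s.
At the end, for the whole second after the job is handed in: Steel cup on the tall white peg, blue cup on the short yellow peg, both mouth down: each within 12 mm of the peg's axis and 0.17 rad of straight, the outside of its floor 1 to 10 mm above the peg's top, at rest; the lever latched by itself above 0.46 rad (all of step 1 and value of joint dry_lever above 0.46 rad and linear speed of each of big_cup, small_cup below 0.02 m/s); the robot touches nothing.
It fails at once if the red cup is moved by more than 20 mm (distance of red_cup from where it was at the start of the episode above 0.02 m).
It fails at once if the padlock is shifted by more than 30 mm (distance of padlock from where it was at the start of the episode above 0.03 m).
It fails at once if the oil bottle or the jar is shifted by more than 30 mm (distance of any of oil_bottle, pin_jar from where it was at the start of the episode above 0.03 m).
It fails at once if the screwdriver is shifted by more than 30 mm (distance of screwdriver from where it was at the start of the episode above 0.03 m).
It also fails if it takes over 72 s, if anything falls off the work surface, if the arm or the gripper's body presses on something with over 40 N, if the wrist force passes 120 N, or if a joint passes its speed limit or range.

## Working session

There is one attempt and no reset: what is moved stays moved. The work goes in short steps, Python scripts to look and compute and a shell command to move; the robot and the scene stay as the last step left them, time stands still between calls to the robot, and variables do not carry over. Pictures are saved under pics/ and viewed, at most 10 in all, crops included, and the job is handed in when it is done.

```bash
ls; mkdir -p pics; python3 - <<'E'
from workcell import robot
import cv2,pickle,numpy as np
s=robot.state();print(s['time_s'],s['tool_pos'],s['ee_rot'],s['finger_gap'])
d={}
for n in("scene","top","wrist"):
    c=robot.camera(n);d[n]=c;print({k:np.round(v,4).tolist() for k,v in c.items() if k!="pixels"})
d['state']=s
pickle.dump(d,open('d0.pkl','wb'))
for n in("scene","top"):
    im=cv2.cvtColor(d[n]['pixels'],cv2.COLOR_RGB2BGR)
    cv2.imwrite(f'pics/{n}0.png',cv2.resize(im,(800,600),interpolation=cv2.INTER_CUBIC))
E
```

```text
pics
0.0 [ 0.2226177  -0.52950447  0.23029253] [-9.65666683e-04  9.80282531e-01  1.97598652e-01  4.16423914e-06] 0.08528780205699878
{'intrinsics': [[359.1823, 0.0, 256.6266], [0.0, 359.1823, 194.8138], [0.0, 0.0, 1.0]], 'extrinsics': [[0.838, 0.5456, 0.0001, -0.4015], [0.3658, -0.5618, -0.742, -0.1396], [-0.4048, 0.6219, -0.6704, 1.2192], [0.0, 0.0, 0.0, 1.0]]}
{'intrinsics': [[364.975, 0.0, 251.3405], [0.0, 364.975, 190.7394], [0.0, 0.0, 1.0]], 'extrinsics': [[-0.0126, -0.9999, 0.005, -0.0261], [-0.9949, 0.0121, -0.1004, 0.5399], [0.1004, -0.0063, -0.9949, 1.1696], [0.0, 0.0, 0.0, 1.0]]}
{'intrinsics': [[326.9369, 0.0, 262.9424], [0.0, 326.9369, 192.4977], [0.0, 0.0, 1.0]], 'hand_eye': [[0.0, -0.9544, -0.2985, 0.0762], [1.0, -0.0001, 0.0005, 0.0001], [-0.0005, -0.2985, 0.9544, -0.1416], [0.0, 0.0, 0.0, 1.0]]}
```

View pics/scene0.png

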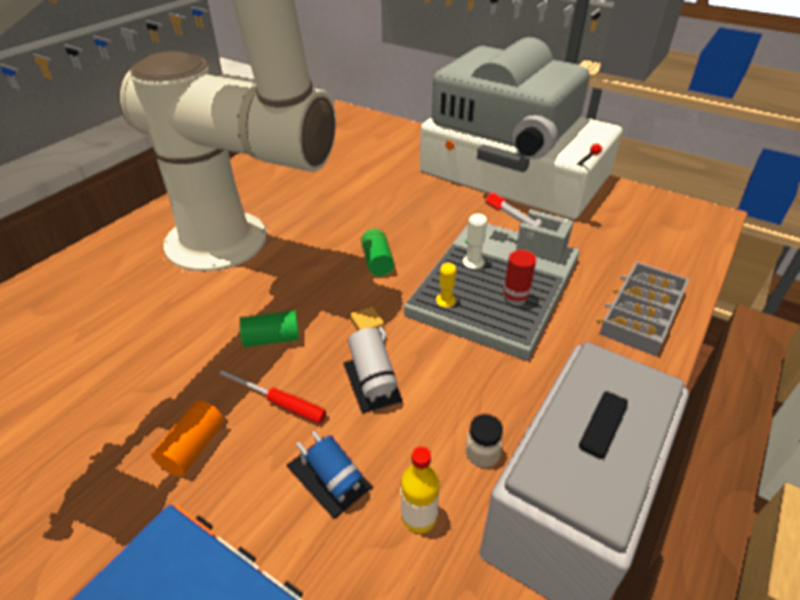

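View pics/top0.png

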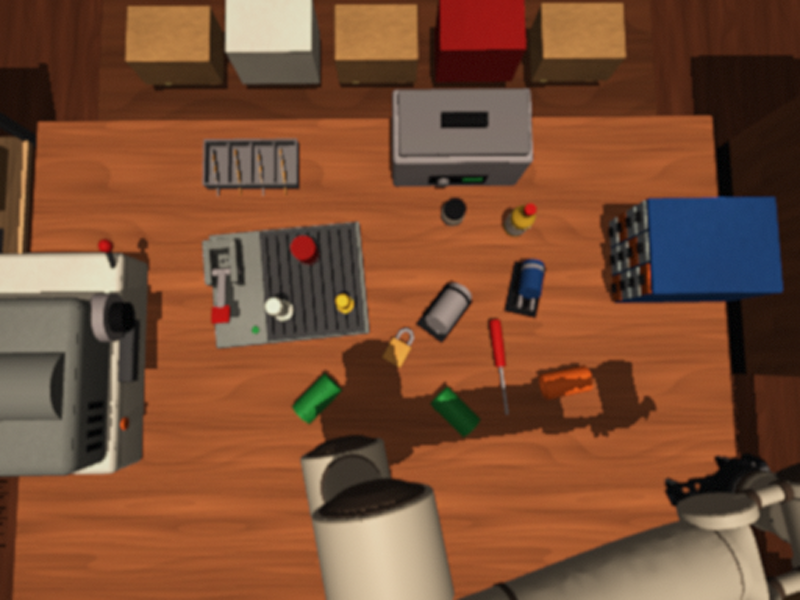

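The scene view shows the blue cup (335,465), steel cup (372,362) and stand pegs: white (477,240), yellow (447,285), red cup (520,275). In the top view the steel cup is at (447,310), blue cup (528,283), white tip (273,305), yellow tip (344,302), red cup (303,248), paddle (220,315), padlock (398,348), screwdriver (500,350).

```bash
cat > h.py <<'E'
import numpy as np,cv2,pickle
from workcell import robot
from scipy.spatial.transform import Rotation as R
def shot(n):
    s=robot.state();c=robot.camera(n);c['bgr']=cv2.cvtColor(c['pixels'],cv2.COLOR_RGB2BGR)
    return prep(c,s)
def prep(c,s):
    K=np.array(c['intrinsics'])
    if 'extrinsics' in c: T=np.linalg.inv(np.array(c['extrinsics']))
    else:
        q=np.array(s['ee_rot']);M=np.eye(4);M[:3,:3]=R.from_quat(q[[1,2,3,0]]).as_matrix();M[:3,3]=s['tool_pos']
        T=M@np.array(c['hand_eye'])
    c['K'],c['T']=K,T
    return c
def ray(c,p):
    d=c['T'][:3,:3]@np.linalg.solve(c['K'],[p[0],p[1],1.]);return c['T'][:3,3],d/np.linalg.norm(d)
def plane(c,p,z):
    o,d=ray(c,p);return o+d*(z-o[2])/d[2]
def tri(*cp):
    A=np.zeros((3,3));b=np.zeros(3);L=[]
    for c,p in cp:
        o,d=ray(c,p);P=np.eye(3)-np.outer(d,d);A+=P;b+=P@o;L.append((o,P))
    x=np.linalg.solve(A,b);return x,max(np.linalg.norm(P@(x-o)) for o,P in L)
def proj(c,X):
    x=c['K']@(np.linalg.inv(c['T'])@np.append(X,1))[:3];return x[:2]/x[2]
def blobs(c,lo,hi,amin=20):
    h=cv2.cvtColor(c['bgr'],cv2.COLOR_BGR2HSV);m=cv2.inRange(h,np.array(lo),np.array(hi))
    n,l,st,ce=cv2.connectedComponentsWithStats(m)
    return [(st[i].tolist(),ce[i].round(1).tolist(),l==i) for i in range(1,n) if st[i][4]>=amin]
E
python3 - <<'E'
from h import *
d=pickle.load(open('d0.pkl','rb'));t=prep(d['top'],d['state'])
for n,p,z in [('big',(447,310),.06),('bigmouth',(460,292),.05),('bigfl',(432,326),.07),('blue',(530,280),.06),('bluemouth',(533,266),.05),('bluefl',(525,298),.06),('white',(273,305),.135),('yel',(344,302),.11),('red',(303,243),.125),('pad',(220,315),.115),('padlock',(398,348),.02),('sd',(497,335),.02),('bottle',(528,210),.15),('jar',(455,206),.065)]:
    print(n,plane(t,np.array(p)/1.5625,z).round(3))
print('stand', [plane(t,np.array(p)/1.5625,.03).round(3) for p in [(204,237),(358,223),(368,330),(217,346)]])
E
```

```text
big [ 0.51  -0.143  0.06 ]
bigmouth [ 0.548 -0.172  0.05 ]
bigfl [ 0.478 -0.111  0.07 ]
blue [ 0.57  -0.314  0.06 ]
bluemouth [ 0.6   -0.324  0.05 ]
bluefl [ 0.533 -0.303  0.06 ]
white [0.518 0.196 0.135]
yel [0.525 0.063 0.11 ]
red [0.639 0.141 0.125]
pad [0.502 0.302 0.115]
padlock [ 0.435 -0.043  0.02 ]
sd [ 0.46  -0.251  0.02 ]
bottle [ 0.693 -0.293  0.15 ]
jar [ 0.725 -0.164  0.065]
stand [array([0.674, 0.364, 0.03 ]), array([0.7  , 0.039, 0.03 ]), array([0.473, 0.019, 0.03 ]), array([0.444, 0.333, 0.03 ])]
```

```bash
R='[[0.44,0.4,0.04],-0.44,0]'; python3 -m creep '[[[0.44,0.4,0.04],-0.44,0],[[0.44,0.4,0.04],-0.44,0],[[0.44,0.4,0.04],-0.44,0],[[0.44,0.4,0.04],-0.44,0],[[0.44,0.4,0.04],-0.44,0],[[0.44,0.4,0.04],-0.44,0],[[0.44,0.4,0.04],-0.44,0],[[0.44,0.4,0.04],-0.44,0],[[0.44,0.4,0.04],-0.44,0]]'
python3 - <<'E'
from h import *
c=shot('wrist');pickle.dump(c,open('w1.pkl','wb'));cv2.imwrite('pics/w1.png',cv2.resize(c['bgr'],(800,600),interpolation=cv2.INTER_CUBIC))
E
python3 -m creep '[[[0,-0.1,0],0,0],[[0,-0.1,0],0,0],[[0,-0.1,0],0,0]]'
python3 - <<'E'
from h import *
c=shot('wrist');pickle.dump(c,open('w2.pkl','wb'))
E
```

```text
time_s: 1.27
tool_pos: [0.5531, -0.2293, 0.2609]
ee_rot: [0.0, 0.989, -0.145, -0.0]
wrist_force: [-0.0, -0.2, -0.2]
finger_gap: 0.0855
grasp_force: 0.0
time_s: 1.7
tool_pos: [0.5514, -0.3068, 0.2609]
ee_rot: [-0.0, 0.989, -0.148, -0.0]
wrist_force: [0.2, 0.6, -0.4]
finger_gap: 0.0853
grasp_force: 0.0
```

View pics/w1.png

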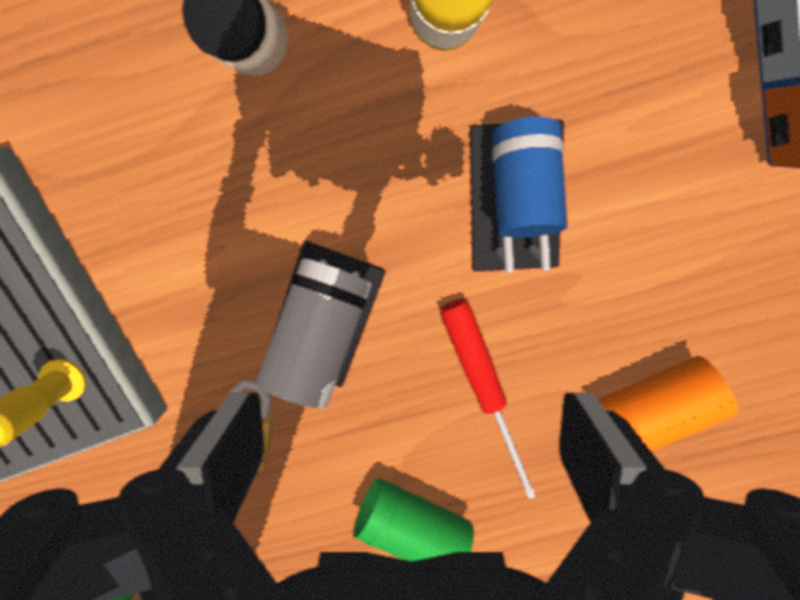

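The wrist view shows the steel cup at (315,330), its black band at (330,290), floor end at (295,395), the blue cup at (530,175), its floor end at (532,232), with free room around both; the padlock's shackle at (250,390) is close to the steel cup's floor end.

```bash
cat > m.py <<'E'
from h import *
def ends(c,kind,guess,tag):
    hsv=cv2.cvtColor(c['bgr'],cv2.COLOR_BGR2HSV);h,s,v=cv2.split(hsv)
    m=((h>98)&(h<125)&(s>120)&(v>60)) if kind=='blue' else ((s<50)&(v>75))
    m=m.astype(np.uint8)*255
    g=proj(c,guess);box=np.zeros_like(m);cv2.circle(box,tuple(int(x) for x in g),75,255,-1);m&=box
    m=cv2.morphologyEx(m,cv2.MORPH_OPEN,np.ones((5,5)));
    if kind!='blue': m=cv2.morphologyEx(m,cv2.MORPH_CLOSE,np.ones((9,9)))
    else: m=cv2.morphologyEx(m,cv2.MORPH_CLOSE,np.ones((15,15)))
    cs,_=cv2.findContours(m,cv2.RETR_EXTERNAL,cv2.CHAIN_APPROX_NONE)
    k=max(cs,key=cv2.contourArea);r=cv2.minAreaRect(k);b=cv2.boxPoints(r)
    e=[(b[0]+b[1])/2,(b[1]+b[2])/2,(b[2]+b[3])/2,(b[3]+b[0])/2]
    L=[np.linalg.norm(e[0]-e[2]),np.linalg.norm(e[1]-e[3])]
    p=(e[0],e[2]) if L[0]>L[1] else (e[1],e[3])
    im=c['bgr'].copy();cv2.polylines(im,[b.astype(int)],True,(0,255,255),1);cv2.drawContours(im,[k],-1,(255,0,255),1)
    return p,L,im
if __name__=='__main__':
    w1,w2=[pickle.load(open(f,'rb')) for f in('w1.pkl','w2.pkl')]
    out=[]
    for kind,gs in(('steel',[.51,-.143,.06]),('blue',[.57,-.314,.06])):
        P=[]
        for c in(w1,w2):
            p,L,im=ends(c,kind,np.array(gs),'');out.append(im)
            p=sorted(p,key=lambda q:q[1])   # mouth = upper in image
            P.append(p);print(kind,np.round(p,1).tolist(),np.round(L,1))
        for i,n in((0,'mouth'),(1,'floor')):
            x,e=tri((w1,P[0][i]),(w2,P[1][i]));print(n,x.round(4),e.round(4))
    cv2.imwrite('pics/m.png',cv2.resize(np.vstack([np.hstack([out[0],out[1]]),np.hstack([out[2],out[3]])]),(800,600)))
E
python3 m.py
```

```text
steel [[216.39999389648438, 170.10000610351562], [180.8000030517578, 267.1000061035156]] [ 49.  103.3]
steel [[155.89999389648438, 186.6999969482422], [108.9000015258789, 303.29998779296875]] [ 51.2 125.7]
mouth [ 0.5549 -0.1719  0.0207] 0.0003
floor [ 0.4943 -0.1381  0.1436] 0.0078
blue [[336.20001220703125, 75.0], [340.0, 151.0]] [76.1 43.1]
blue [[265.20001220703125, 96.80000305175781], [269.3999938964844, 169.0]] [72.3 42.2]
mouth [ 0.6179 -0.3296  0.0379] 0.0007
floor [ 0.5441 -0.3122  0.0578] 0.0005
```

View pics/m.png

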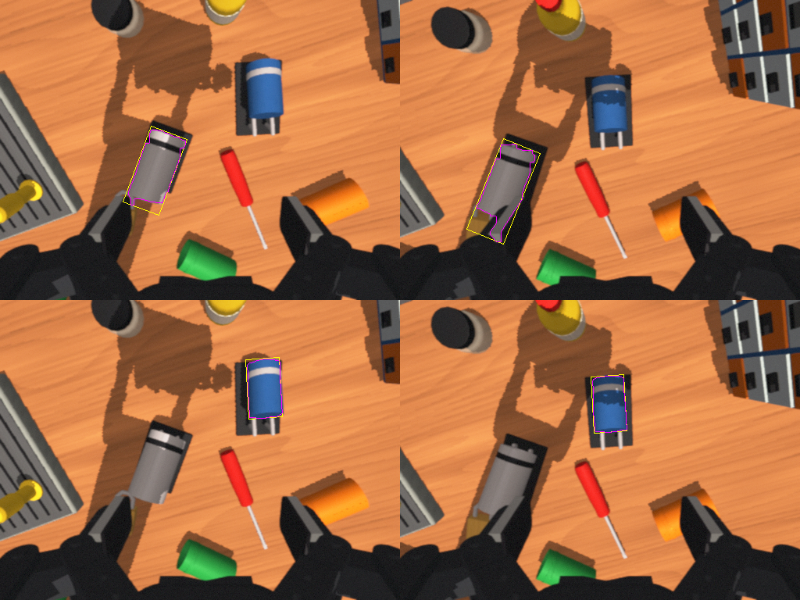

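The blue cup's box fits well in both views; the steel cup's fits at its mouth end, but a finger hides its floor in the second view, so I take another view from the left, and the stand too.

```bash
python3 -m creep '[[[0,0.25,0.04],0,0],[[0,0.25,0.04],0,0],[[0,0.25,0.04],0,0],[[0,0.25,0.04],0,0],[[0,0.25,0.04],0,0]]' | head -2
python3 - <<'E'
from h import *
c=shot('wrist');pickle.dump(c,open('w3.pkl','wb'));cv2.imwrite('pics/w3.png',c['bgr'])
E
python3 -m creep '[[[-0.16,0.26,0.06],0.2,0],[[-0.16,0.26,0.06],0.2,0],[[-0.16,0.26,0.06],0.2,0],[[-0.16,0.26,0.06],0.2,0],[[-0.16,0.26,0.06],0.2,0]]' | head -2
python3 - <<'E'
from h import *
c=shot('wrist');pickle.dump(c,open('w4.pkl','wb'));cv2.imwrite('pics/w4.png',c['bgr'])
E
python3 -m creep '[[[0,0.16,0],0,0],[[0,0.16,0],0,0],[[0,0.16,0],0,0],[[0,0.16,0],0,0]]'
python3 - <<'E'
from h import *
c=shot('wrist');pickle.dump(c,open('w5.pkl','wb'))
a=[cv2.imread('pics/w3.png'),cv2.imread('pics/w4.png'),c['bgr']]
d=pickle.load(open('d0.pkl','rb'));s=cv2.cvtColor(d['scene']['pixels'],cv2.COLOR_RGB2BGR)[110:230,240:400];s=cv2.resize(s,(512,384))
cv2.imwrite('pics/st.png',cv2.resize(np.vstack([np.hstack(a[:2]),np.hstack([a[2],s])]),(800,600),interpolation=cv2.INTER_AREA))
E
```

```text
time_s: 2.38
tool_pos: [0.5525, -0.1171, 0.2914]
time_s: 3.05
tool_pos: [0.4323, 0.0782, 0.3372]
time_s: 3.6
tool_pos: [0.4335, 0.196, 0.3355]
ee_rot: [0.001, 1.0, 0.01, -0.001]
wrist_force: [-0.6, -0.0, -0.3]
finger_gap: 0.0857
grasp_force: 0.0
```

View pics/st.png

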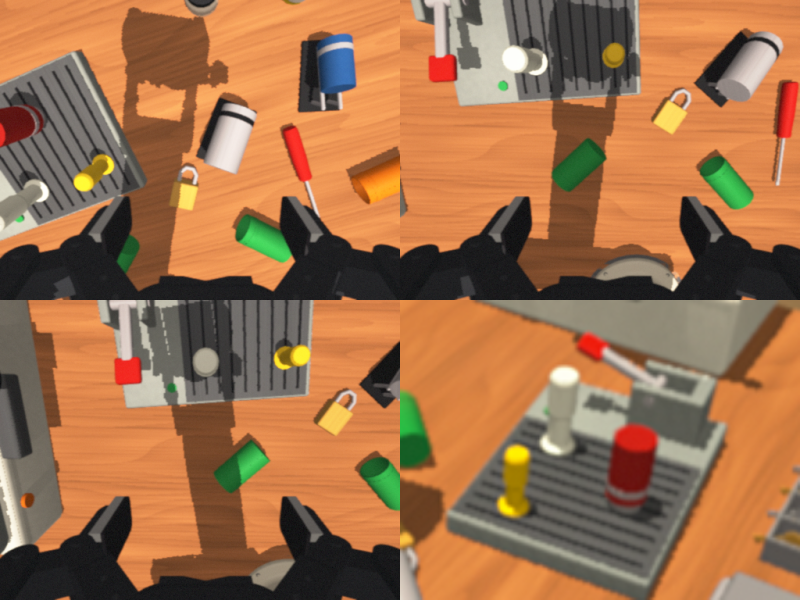

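The tiles show the peg tips: white at about (145,75) and yellow at (273,69) in view w4, white (264,79) and yellow (384,70) in w5; the steel cup is now unobstructed in w3 at (293,175).

```bash
cat > p.py <<'E'
from h import *
W={i:pickle.load(open(f'w{i}.pkl','rb')) for i in(1,3,4,5)}
d=pickle.load(open('d0.pkl','rb'));t=d['top'];t['bgr']=cv2.cvtColor(t['pixels'],cv2.COLOR_RGB2BGR);W['top']=prep(t,d['state'])
def tip(c,g,r,kind):
    h,s,v=cv2.split(cv2.cvtColor(c['bgr'],cv2.COLOR_BGR2HSV))
    m=((h>18)&(h<35)&(s>130)&(v>70)) if kind=='y' else ((s<60)&(v>125))
    g=np.array(g,float);base=proj(c,[g[0],g[1],.03]);tp=proj(c,g);rp=c['K'][0,0]*r/(np.linalg.inv(c['T'])@np.append(g,1))[2]
    B=np.zeros(m.shape,np.uint8);cv2.line(B,tuple(base.astype(int)),tuple(tp.astype(int)),255,int(3.2*rp));m=cv2.morphologyEx(m.astype(np.uint8)*255&B,cv2.MORPH_OPEN,np.ones((3,3)))
    ys,xs=np.nonzero(m);P=np.c_[xs,ys].astype(float);u=(tp-base)/np.linalg.norm(tp-base);n=np.array([-u[1],u[0]])
    a=P@u;e=np.sort(a)[-3:].mean()+.5;sel=a>e-2*rp;b=P[sel]@n
    return (e-rp)*u+(b.min()+b.max())/2*n,rp,(b.max()-b.min()+1)/2
for kind,g,r in(('w',[.518,.196,.132],.017),('y',[.525,.063,.107],.014)):
    L=[]
    for k in((4,5,'top') if kind=='w' else (4,5,1,'top')):
        p,rp,rm=tip(W[k],g,r,kind);L.append((W[k],p));print(kind,k,p.round(1),rp.round(1),rm.round(1),plane(W[k],p,g[2]).round(4))
    print('wrist tri',tri(*L[:2]),'all',tri(*L))
from m import ends
P=[]
for k in(1,3):
    p,L,im=ends(W[k],'steel',np.array([.51,-.143,.06]),'');p=sorted(p,key=lambda q:q[1]);P.append(p);print(k,np.round(p,1).tolist(),np.round(L,1))
for i in(0,1):print(tri((W[1],P[0][i]),(W[3],P[1][i])),[plane(W[k],P[j][i],(.04,.07)[i]).round(3) for j,k in((0,1),(1,3))])
L=[]
for k in(4,5,'top'):
    for st,ce,m in blobs(W[k],(0,150,120),(8,255,255),60):
        X=plane(W[k],ce,.115)
        if np.hypot(X[0]-.502,X[1]-.302)<.04:L.append((W[k],ce));print('pad',k,st,ce,X.round(4))
print(tri(*L[:2]),tri(*L))
E
python3 p.py
```

```text
w 4 [135.9  78.4] 17.0 26.2 [0.5175 0.2072 0.132 ]
w 5 [263.  78.] 17.0 16.4 [0.5211 0.1971 0.132 ]
w top [170.5 194.6] 5.7 6.4 [0.5203 0.2091 0.132 ]
wrist tri (array([0.51847365, 0.19710286, 0.15958971]), np.float64(0.0017242732091314952)) all (array([0.51811223, 0.19876172, 0.1615898 ]), np.float64(0.0038938239661709794))
y 4 [275.9  68.6] 13.1 15.0 [0.5313 0.0663 0.107 ]
y 5 [384.7  70.4] 13.1 14.1 [0.532 0.068 0.107]
y 1 [  4.3 267.9] 13.6 13.7 [0.5362 0.051  0.107 ]
y top [218.1 191.7] 4.6 6.3 [0.5296 0.0694 0.107 ]
wrist tri (array([0.53200835, 0.06608682, 0.10157875]), np.float64(0.0003294356645178279)) all (array([0.53190712, 0.06633592, 0.09430319]), np.float64(0.0042934300436568585))
1 [[216.39999389648438, 170.10000610351562], [180.8000030517578, 267.1000061035156]] [ 49.  103.3]
3 [[308.6000061035156, 134.89999389648438], [280.3999938964844, 214.8000030517578]] [45.4 84.8]
(array([ 0.56055531, -0.17681155,  0.04472082]), np.float64(0.001368591483310782)) [array([ 0.558, -0.176,  0.04 ]), array([ 0.561, -0.177,  0.04 ])]
(array([ 0.49268985, -0.12207818,  0.10841826]), np.float64(0.006213137328787541)) [array([ 0.468, -0.106,  0.07 ]), array([ 0.484, -0.119,  0.07 ])]
pad 4 [36, 70, 37, 36, 1150] [53.5, 87.8] [0.5065 0.3015 0.115 ]
pad 5 [146, 73, 35, 36, 1093] [163.0, 90.8] [0.5069 0.3025 0.115 ]
pad top [134, 195, 13, 13, 129] [140.3, 201.0] [0.5035 0.3039 0.115 ]
(array([0.5066707 , 0.30334677, 0.11204496]), np.float64(0.0001888545756926434)) (array([0.50579925, 0.30577315, 0.10711713]), np.float64(0.0017482968869775874))
```

```bash
sed -i "s/(v>125)/(v>VT)/; s/^def tip/VT=125\ndef tip/" p.py; sed -i "s/        p,rp,rm=tip/        VT=205 if k==4 else 150 if k=='top' else 125\n        p,rp,rm=tip/" p.py; sed -i "s/if kind!='blue': m=cv2.morphologyEx(m,cv2.MORPH_CLOSE,np.ones((9,9)))/if kind!='blue': m=cv2.morphologyEx(cv2.morphologyEx(m,cv2.MORPH_OPEN,np.ones((13,13))),cv2.MORPH_CLOSE,np.ones((21,21)))/" m.py
sed -i "s/P.append(p);print(k,/cv2.imwrite(f'e{k}.png',im);P.append(p);print(k,/" p.py
python3 p.py | grep -v '^y\|pad'; python3 - <<'E'
import cv2,numpy as np
cv2.imwrite('pics/e.png',np.hstack([cv2.resize(cv2.imread(f'e{k}.png')[100:300,120:360],(400,333)) for k in(1,3)]))
E
```

```text
w 4 [135.8  79. ] 17.0 25.5 [0.5169 0.2073 0.132 ]
w 5 [263.  78.] 17.0 16.4 [0.5211 0.1971 0.132 ]
w top [174.4 195.4] 5.7 5.6 [0.5176 0.1976 0.132 ]
wrist tri (array([0.51817292, 0.19708892, 0.16000524]), np.float64(0.002011606817239787)) all (array([0.51732851, 0.19599117, 0.1564734 ]), np.float64(0.0037949136223019682))
wrist tri (array([0.53200835, 0.06608682, 0.10157875]), np.float64(0.0003294356645178279)) all (array([0.53190712, 0.06633592, 0.09430319]), np.float64(0.0042934300436568585))
1 [[209.3000030517578, 188.10000610351562], [185.10000610351562, 257.6000061035156]] [48.4 73.6]
3 [[302.70001220703125, 150.1999969482422], [280.3999938964844, 214.8000030517578]] [45.2 68.4]
(array([ 0.54648993, -0.16492648,  0.05616894]), np.float64(0.002201059956981816)) [array([ 0.54 , -0.161,  0.04 ]), array([ 0.545, -0.166,  0.04 ])]
(array([ 0.48628884, -0.1198446 ,  0.08277846]), np.float64(0.0027744738523921386)) [array([ 0.478, -0.115,  0.07 ]), array([ 0.484, -0.119,  0.07 ])]
(array([0.5066707 , 0.30334677, 0.11204496]), np.float64(0.0001888545756926434)) (array([0.50579925, 0.30577315, 0.10711713]), np.float64(0.0017482968869775874))
```

View pics/e.png

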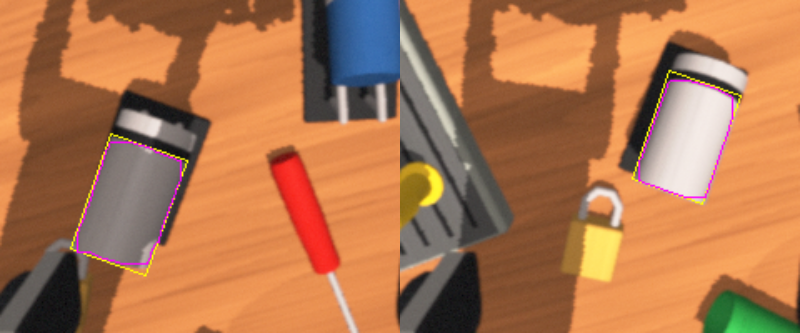

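```bash
python3 -m creep '[[[0.083,-0.43,-0.2],-0.42,0],[[0.083,-0.43,-0.2],-0.42,0],[[0.083,-0.43,-0.2],-0.42,0],[[0.083,-0.43,-0.2],-0.42,0],[[0.083,-0.43,-0.2],-0.42,0],[[0.083,-0.43,-0.2],-0.42,0],[[0.083,-0.43,-0.2],-0.42,0]]' 20 | head -3
python3 -m creep '[[[0,0,-0.09],0,0],[[0,0,-0.18],0,0],[[0,0,-0.18],0,0]]' | head -4
python3 - <<'E'
from h import *
c=shot('wrist');pickle.dump(c,open('w6.pkl','wb'));cv2.imwrite('pics/w6.png',c['bgr'])
E
```

```text
time_s: 4.53
tool_pos: [0.4934, -0.1291, 0.1843]
ee_rot: [0.0, 0.948, -0.318, -0.002]
time_s: 4.9
tool_pos: [0.4912, -0.1236, 0.0477]
ee_rot: [-0.001, 0.949, -0.315, -0.005]
wrist_force: [-0.3, 0.3, -0.5]
```

View pics/w6.png

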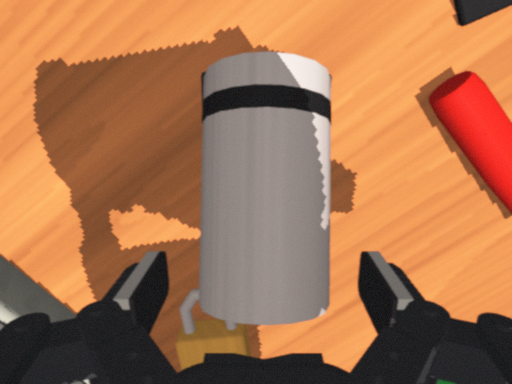

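The steel cup is centred between the fingers (columns 200–330), aligned, its floor end at row about 318.

```bash
python3 - <<'E'
from h import *
c=pickle.load(open('w6.pkl','rb'));s=robot.state();print(s['tool_pos'],s['time_s'])
p=np.array(s['tool_pos'])
for z in(.067,.072):print('grasp px',proj(c,[p[0],p[1],z]))
for px in((265,318),(202,300),(329,300),(265,52)):print(px,[plane(c,px,z).round(4) for z in(.072,.1,.04)])
E
```

```text
[ 0.49284314 -0.1243713   0.0492359 ] 4.95
grasp px [261.72124396 274.59750656]
grasp px [261.6992561  281.23934364]
(265, 318) [array([ 0.4775, -0.1147,  0.072 ]), array([ 0.4957, -0.1279,  0.1   ]), array([ 0.4566, -0.0995,  0.04  ])]
(202, 300) [array([ 0.5006, -0.0989,  0.072 ]), array([ 0.5133, -0.116 ,  0.1   ]), array([ 0.486 , -0.0794,  0.04  ])]
(329, 300) [array([ 0.4687, -0.1416,  0.072 ]), array([ 0.4891, -0.1484,  0.1   ]), array([ 0.4454, -0.1338,  0.04  ])]
(265, 52) [array([ 0.5618, -0.1772,  0.072 ]), array([ 0.5598, -0.1755,  0.1   ]), array([ 0.5641, -0.1792,  0.04  ])]
```

```bash
python3 -m creep '[[[0.004,-0.003,0],0,0],[[0.004,-0.003,0],0,0.4],[[0.004,-0.003,0],0,1],[[0.004,-0.003,0],0,1],[[0.004,-0.003,0],0,1],[[0.004,-0.003,0],0,1],[[0.004,-0.003,0],0,1]]' 20
python3 -m creep '[[[0,0,0.04],0,1],[[0,0,0.08],0,1],[[0,0,0.12],0,1],[[0,0,0.16],0,1],[[0,0,0.16],0,1],[[0,0,0.16],0,1]]'
python3 - <<'E'
from h import *
a=shot('wrist')['bgr'];b=shot('scene')['bgr'][120:312,140:396];cv2.imwrite('pics/g1.png',cv2.resize(np.hstack([a,cv2.resize(b,(512,384))]),(800,300)))
E
```

```text
time_s: 5.82
tool_pos: [0.4987, -0.1297, 0.0539]
ee_rot: [0.002, 0.95, -0.314, 0.001]
wrist_force: [-7.1, -4.9, 9.3]
finger_gap: 0.0542
grasp_force: 20.0
time_s: 6.58
tool_pos: [0.4973, -0.127, 0.1702]
ee_rot: [-0.0, 0.949, -0.314, -0.001]
wrist_force: [0.3, -0.8, -1.7]
finger_gap: 0.0544
grasp_force: 22.2
```

View pics/g1.png

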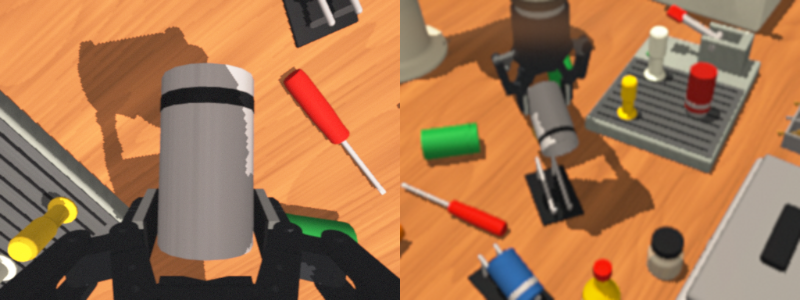

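The steel cup is held near its floor and has barely swung (band at (207,97)). The tool can only yaw, so I'll use the tall peg's shaft: catch the lower lip on it and rotate the cup over the peg while moving forward along an arc.

```bash
python3 -m creep '[[[-0.06,0,0.12],0.1,1],[[-0.13,0.1,0.12],0.2,1],[[-0.13,0.2,0.12],0.3,1],[[-0.13,0.432,0.12],0.41,1],[[-0.13,0.432,0.12],0.41,1],[[-0.13,0.432,0.12],0.41,1],[[-0.13,0.432,-0.02],0.41,1],[[-0.13,0.432,-0.02],0.41,1],[[-0.13,0.432,-0.02],0.41,1]]'
python3 - <<'E'
from h import *
from m import ends
c=shot('wrist');s=robot.state();p=np.array(s['tool_pos']);print(p,s['wrist_force'],s['ee_rot'])
pickle.dump(c,open('w7.pkl','wb'))
h,sa,v=cv2.split(cv2.cvtColor(c['bgr'],cv2.COLOR_BGR2HSV))
m=((v<45)).astype(np.uint8);m[220:]=0;m[:,:180]=0;m[:,350:]=0
n,l,st,ce=cv2.connectedComponentsWithStats(m);print([(a.tolist(),b.round(0)) for a,b in zip(st[1:],ce[1:]) if a[4]>200])
# predicted band top-edge px at 12 mm from the mouth for several tilts
yaw=2*np.arctan2(s['ee_rot'][2],s['ee_rot'][1]);F=np.array([np.cos(yaw),np.sin(yaw),0])
for th in(15,20,30,40,50):
    t=np.radians(th);g=p+[0,0,.018]
    for nm,d in(('band',.070),('mouth',.085)):
        X=g+F*(d*np.cos(t)+.027*np.sin(t))+np.array([0,0,-d*np.sin(t)+.027*np.cos(t)]);print(th,nm,proj(c,X).round(0),end=' ')
    print()
E
```

```text
time_s: 7.8
tool_pos: [0.3963, 0.1966, 0.1516]
ee_rot: [0.001, 1.0, 0.004, -0.005]
wrist_force: [-0.8, -1.4, -0.8]
finger_gap: 0.0543
grasp_force: 22.5
[0.39884947 0.19641692 0.15463531] [ 0.53142283 -0.3773385  -1.0962913 ] [ 5.81028892e-04  9.99992229e-01  3.05223677e-03 -2.42655522e-03]
[([227, 0, 12, 82, 348], array([233.,  42.])), ([320, 10, 7, 76, 342], array([323.,  50.])), ([206, 112, 118, 29, 2147], array([265., 123.]))]
15 band [263.  89.] 15 mouth [263.  41.] 
20 band [263.  87.] 20 mouth [263.  44.] 
30 band [263.  90.] 30 mouth [263.  55.] 
40 band [263.  97.] 40 mouth [263.  69.] 
50 band [263. 108.] 50 mouth [263.  86.]
```

```bash
python3 -m creep '[[[0.05,0,0],0,1],[[0.06,0,0],0,1],[[0.075,0,0.01],0,1],[[0.09,0,0.02],0,1],[[0.09,0,0.02],0,1]]'
python3 -m creep '[[[0.018,0,0.006],0,1],[[0.036,0,0.011],0,1],[[0.05,0,0.011],0,1],[[0.064,0,0.011],0,1],[[0.074,0,0.009],0,1],[[0.084,0,0.007],0,1],[[0.084,0,0.007],0,1],[[0.084,0,0.007],0,1]]'
python3 - <<'E'
from h import *
a=shot('wrist');b=shot('scene');pickle.dump((a,b),open('w8.pkl','wb'));s=robot.state();print(s['tool_pos'],s['wrist_force'])
b=b['bgr'][100:220,235:395];cv2.imwrite('pics/g2.png',cv2.resize(np.hstack([a['bgr'],cv2.resize(b,(512,384))]),(800,300)))
E
```

```text
time_s: 8.48
tool_pos: [0.4691, 0.1962, 0.1731]
ee_rot: [-0.0, 1.0, 0.002, 0.001]
wrist_force: [-1.3, 0.2, -0.2]
finger_gap: 0.054
grasp_force: 22.2
time_s: 9.48
tool_pos: [0.5309, 0.1966, 0.1764]
ee_rot: [0.0, 1.0, 0.003, -0.0]
wrist_force: [-1.3, 0.3, -2.1]
finger_gap: 0.0539
grasp_force: 23.1
[0.53082307 0.19665085 0.17642582] [ 0.0081842   0.27555492 -1.89181275]
```

View pics/g2.png

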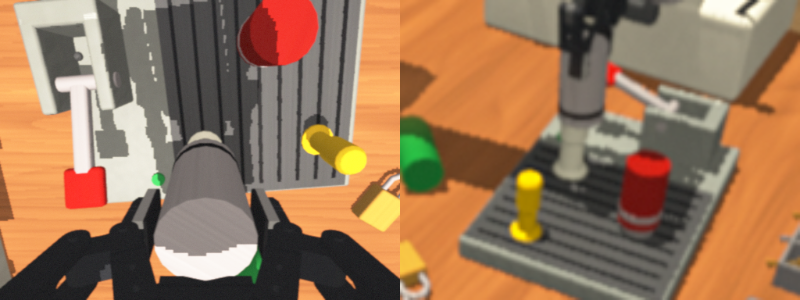

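The cup now hangs near vertical with its mouth already over the white peg (neck visible below it at (570,140) in the right tile).

```bash
python3 -m creep '[[[-0.013,0,-0.01],0,1],[[-0.013,0,-0.03],0,1],[[-0.013,0,-0.05],0,1],[[-0.013,0,-0.065],0,1],[[-0.013,0,-0.075],0,1],[[-0.013,0,-0.075],0,1]]'
python3 -m creep '[[[0,0,-0.008],0,1],[[0,0,-0.016],0,1],[[0,0,-0.016],0,1]]'
```

```text
time_s: 10.32
tool_pos: [0.5213, 0.1966, 0.1198]
ee_rot: [0.0, 1.0, 0.002, -0.0]
wrist_force: [-0.1, -0.0, -1.3]
finger_gap: 0.0541
grasp_force: 23.1
time_s: 10.7
tool_pos: [0.5218, 0.1967, 0.1084]
ee_rot: [-0.0, 1.0, 0.003, 0.001]
wrist_force: [3.0, -0.1, -1.3]
finger_gap: 0.054
grasp_force: 23.1
```

```bash
for i in 1 2; do python3 -m creep '[[[0,0,-0.005],0,1],[[0,0,-0.005],0,1]]' | grep -v ee; done
```

```text
time_s: 10.95
tool_pos: [0.522, 0.1968, 0.1081]
wrist_force: [-8.0, -2.4, 19.9]
finger_gap: 0.0541
grasp_force: 24.7
time_s: 11.2
tool_pos: [0.5231, 0.1968, 0.1064]
wrist_force: [-10.6, -2.5, 30.5]
finger_gap: 0.0537
grasp_force: 26.8
```

```bash
python3 -m creep '[[[-0.003,0,0.006],0,1],[[-0.003,0,0.006],0,1],[[-0.003,0,0.006],0,0.2],[[-0.003,0,0.006],0,0],[[-0.003,0,0.006],0,0],[[-0.003,0,0.006],0,0],[[-0.003,0,0.07],0,0],[[-0.003,0,0.15],0,0],[[-0.003,0,0.15],0,0]]'
python3 -m creep '[[[-0.1,0,0.06],0,0],[[-0.16,0,0.1],0,0],[[-0.16,0,0.1],0,0],[[-0.16,0,0.1],0,0]]'
python3 - <<'E'
from h import *
a=shot('wrist');b=shot('scene');t=shot('top');pickle.dump((a,b,t),open('w9.pkl','wb'))
for n,c in(('w',a),('t',t)):
    h,s,v=cv2.split(cv2.cvtColor(c['bgr'],cv2.COLOR_BGR2HSV));g=proj(c,[.5205,.197,.14]);r=c['K'][0,0]*.027/(np.linalg.inv(c['T'])@[.5205,.197,.14,1])[2]
    print(n,'expected floor disc',g,r)
    G=cv2.medianBlur(cv2.cvtColor(c['bgr'],cv2.COLOR_BGR2GRAY),3)
    C=cv2.HoughCircles(G,cv2.HOUGH_GRADIENT,1,20,param1=80,param2=12,minRadius=int(r*.85),maxRadius=int(r*1.15)+1)
    if C is not None:
        for q in C[0]:
            if np.hypot(*(q[:2]-g))<2*r:print(q,plane(c,q[:2],.14).round(4))
x,y=proj(b,[.5205,.197,.1]);x,y=int(x),int(y)
im=cv2.resize(b['bgr'][y-40:y+50,x-45:x+45],(400,400),interpolation=cv2.INTER_CUBIC)
x,y=[int(k) for k in proj(a,[.5205,.197,.1])];im2=cv2.resize(a['bgr'][max(0,y-100):y+100,max(0,x-100):x+100],(400,400))
cv2.imwrite('pics/g3.png',np.hstack([im,im2]))
E
```

```text
time_s: 12.32
tool_pos: [0.5225, 0.1973, 0.2195]
ee_rot: [-0.001, 1.0, 0.003, 0.006]
wrist_force: [0.0, -0.1, -0.8]
finger_gap: 0.0853
grasp_force: 0.0
time_s: 12.82
tool_pos: [0.3986, 0.1968, 0.2885]
ee_rot: [-0.0, 1.0, 0.003, 0.001]
wrist_force: [0.8, -0.4, -0.2]
finger_gap: 0.0853
grasp_force: 0.0
w expected floor disc [263.30667162  31.30169696] 33.49623430881012
[262.5  39.5  35.1] [0.5145 0.1976 0.14  ]
t expected floor disc [174.04644421 194.22925813] 9.113680372004268
[172.5 197.5   8.2] [0.5108 0.2015 0.14  ]
```

```bash
python3 -m creep '[[[0.206,-0.681,0],-0.15,0],[[0.206,-0.681,0],-0.15,0],[[0.206,-0.681,0],-0.15,0],[[0.206,-0.681,0],-0.15,0],[[0.206,-0.681,0],-0.15,0],[[0.206,-0.681,0],-0.15,0],[[0.206,-0.681,0],-0.15,0],[[0.206,-0.681,-0.2],-0.15,0],[[0.206,-0.681,-0.2],-0.15,0],[[0.206,-0.681,-0.2],-0.15,0]]' 
python3 -m creep '[[[0,0,0],0,0],[[0,0,0],0,0],[[0,0,0],0,0]]' | grep -A1 pos
cat > b.py <<'E'
from h import *
s=robot.state();c=shot('wrist');p=np.array(s['tool_pos']);yaw=2*np.arctan2(s['ee_rot'][2],s['ee_rot'][1]);print(p,np.degrees(yaw))
B=max(blobs(c,(98,120,50),(125,255,255),300),key=lambda b:b[0][4]);print(B[0],B[1])
m=B[2]
for r in range(B[0][1],B[0][1]+B[0][3],15):
    x=np.nonzero(m[r])[0];print(r,x.min(),x.max(),end='; ')
cc=int(B[1][0]);e=np.nonzero(m[:,cc])[0].max();print('floor row',cc,e,'edge',[plane(c,(cc,e),z).round(4) for z in(.078,.083,.088)])
print('grasp',proj(c,[p[0],p[1],.06]))
cv2.imwrite('b.png',c['bgr'])
E
python3 b.py
```

```text
time_s: 14.22
tool_pos: [0.5527, -0.3152, 0.1338]
ee_rot: [-0.001, 0.993, -0.116, -0.002]
wrist_force: [0.0, -0.7, 1.1]
finger_gap: 0.0853
grasp_force: 0.0
tool_pos: [0.5546, -0.3143, 0.1406]
ee_rot: [0.001, 0.993, -0.115, 0.002]
[ 0.55463237 -0.31425691  0.14061029] -13.165437041836714
[232, 137, 63, 76, 4462] [263.1, 174.8]
137 264 264; 152 233 294; 167 233 293; 182 232 293; 197 233 293; 212 270 274; floor row 263 211 edge [array([ 0.5543, -0.3146,  0.078 ]), array([ 0.5561, -0.315 ,  0.083 ]), array([ 0.558 , -0.3154,  0.088 ])]
grasp [262.42820373 201.96925262]
```

```bash
python3 -m creep '[[[0.002,0,-0.05],0,0],[[0.002,0,-0.1],0,0],[[0.002,0,-0.13],0,0],[[0.002,0,-0.13],0,0],[[0.002,0,-0.13],0,0]]' 20 | grep -v ee
python3 -m creep '[[[0,0,0],0,0.5],[[0,0,0],0,1],[[0,0,0],0,1],[[0,0,0],0,1],[[0,0,0],0,1],[[0,0,0],0,1],[[0,0,0],0,1]]' 20
python3 -m creep '[[[0,0,0.04],0,1],[[0,0,0.08],0,1],[[0,0,0.12],0,1],[[0,0,0.24],0,1],[[0,0,0.24],0,1],[[0,0,0.24],0,1]]'
python3 b.py
```

```text
time_s: 15.28
tool_pos: [0.5562, -0.3148, 0.0431]
wrist_force: [0.1, -0.9, 1.5]
finger_gap: 0.0855
grasp_force: 0.0
time_s: 16.15
tool_pos: [0.5554, -0.3147, 0.042]
ee_rot: [0.001, 0.993, -0.115, 0.001]
wrist_force: [-1.8, -0.0, 5.6]
finger_gap: 0.0461
grasp_force: 20.1
time_s: 16.9
tool_pos: [0.5561, -0.3149, 0.2234]
ee_rot: [0.001, 0.993, -0.115, 0.002]
wrist_force: [-0.5, -0.0, -0.9]
finger_gap: 0.0457
grasp_force: 21.0
[ 0.55614842 -0.31494013  0.22340966] -13.201609847471438
[210, 174, 106, 131, 12955] [263.1, 238.6]
174 235 285; 189 214 312; 204 214 312; 219 214 313; 234 214 313; 249 211 314; 264 211 315; 279 211 315; 294 213 315; floor row 263 303 edge [array([ 0.4282, -0.2856,  0.078 ]), array([ 0.4317, -0.2864,  0.083 ]), array([ 0.4352, -0.2872,  0.088 ])]
grasp [262.26688767 174.38532727]
```

```bash
python3 -m creep '[[[-0.168,0.08,0.04],0.08,1],[[-0.168,0.16,0.04],0.147,1],[[-0.168,0.24,0.04],0.147,1],[[-0.168,0.32,0.04],0.147,1],[[-0.168,0.4,0.04],0.147,1],[[-0.168,0.508,0.04],0.147,1],[[-0.168,0.508,0.04],0.147,1],[[-0.168,0.508,-0.07],0.147,1],[[-0.168,0.508,-0.134],0.147,1],[[-0.168,0.508,-0.134],0.147,1]]'
python3 -m creep '[[[0,0,0],0,1]]' | grep pos; python3 b.py
```

```text
time_s: 18.2
tool_pos: [0.4228, 0.0679, 0.1138]
ee_rot: [-0.001, 1.0, 0.0, -0.008]
wrist_force: [-0.9, -0.7, 0.0]
finger_gap: 0.0458
grasp_force: 21.4
tool_pos: [0.4289, 0.0668, 0.1204]
[0.42894699 0.06679293 0.1204491 ] 0.002070587529533532
[210, 174, 106, 131, 13026] [263.0, 238.8]
174 235 287; 189 214 312; 204 214 313; 219 214 313; 234 213 313; 249 211 315; 264 211 315; 279 211 314; 294 211 314; floor row 263 304 edge [array([0.3705, 0.0665, 0.078 ]), array([0.3741, 0.0665, 0.083 ]), array([0.3778, 0.0665, 0.088 ])]
grasp [262.58128175 211.38551512]
```

```bash
python3 -m creep '[[[0.05,0,0.001],0,1],[[0.058,0,0.001],0,1],[[0.068,0,0.009],0,1],[[0.078,0,0.016],0,1],[[0.078,0,0.016],0,1]]'
python3 -m creep '[[[0.015,0,0.006],0,1],[[0.03,0,0.01],0,1],[[0.042,0,0.01],0,1],[[0.053,0,0.009],0,1],[[0.062,0,0.008],0,1],[[0.069,0,0.006],0,1],[[0.069,0,0.006],0,1],[[0.069,0,0.006],0,1]]'
python3 b.py
python3 - <<'E'
from h import *
b=shot('scene');pickle.dump(b,open('s10.pkl','wb'))
B=[x for x in blobs(b,(98,100,40),(125,255,255),30)];X=proj(b,[.532,.066,.12]);print(X)
for st,ce,m in B:
    if np.hypot(ce[0]-X[0],ce[1]-X[1])<60:
        print(st,ce,'axis',cv2.fitLine(np.argwhere(m)[:,::-1].astype(np.float32),cv2.DIST_L2,0,.01,.01).ravel())
print('vertical px dir',proj(b,[.532,.066,.15])-proj(b,[.532,.066,.05]), 'peg top px',proj(b,[.532,.066,.11]))
E
```

```text
time_s: 19.0
tool_pos: [0.488, 0.0668, 0.1334]
ee_rot: [0.0, 1.0, 0.0, 0.001]
wrist_force: [-4.0, -0.8, 1.1]
finger_gap: 0.0456
grasp_force: 23.8
time_s: 20.0
tool_pos: [0.5389, 0.0669, 0.1365]
ee_rot: [0.0, 1.0, 0.0, -0.0]
wrist_force: [-3.1, -0.1, -2.6]
finger_gap: 0.0459
grasp_force: 22.9
[0.53890705 0.06691666 0.13647364] 0.02346739271638852
[207, 198, 112, 132, 11111] [262.8, 266.1]
198 255 271; 213 231 295; 228 223 302; 243 218 307; 258 212 314; 273 208 318; 288 208 318; 303 215 310; 318 228 297; floor row 262 329 edge [array([0.4471, 0.0673, 0.078 ]), array([0.4513, 0.0673, 0.083 ]), array([0.4555, 0.0673, 0.088 ])]
grasp [262.57798717 203.37683686]
[286.54838198 168.32393849]
[281, 151, 18, 25, 223] [291.7, 164.5] axis [  0.32534587  -0.9455951  291.69507    164.52017   ]
[280, 176, 16, 6, 30] [287.4, 179.0] axis [9.9103016e-01 1.3363855e-01 2.8736667e+02 1.7900000e+02]
vertical px dir [  2.02865455 -28.70688956] peg top px [286.34151974 171.25118473]
```

```bash
python3 -m creep '[[[0.006,0,0],0,1],[[0.006,0,0],0,1],[[-0.006,0,-0.005],0,1],[[-0.006,0,-0.015],0,1],[[-0.006,0,-0.025],0,1],[[-0.006,0,-0.025],0,1]]'
python3 -m creep '[[[0,0,-0.015],0,1],[[0,0,-0.02],0,1],[[0,0,-0.02],0,1]]'
```

```text
time_s: 20.85
tool_pos: [0.5345, 0.0669, 0.1173]
ee_rot: [-0.0, 1.0, 0.0, -0.0]
wrist_force: [-0.7, 1.0, -1.1]
finger_gap: 0.0458
grasp_force: 22.9
time_s: 21.22
tool_pos: [0.5344, 0.0669, 0.1024]
ee_rot: [-0.0, 1.0, 0.0, -0.001]
wrist_force: [0.0, -0.5, -0.4]
finger_gap: 0.046
grasp_force: 22.9
```

```bash
python3 -m creep '[[[-0.001,0,-0.008],0,1],[[-0.001,0,-0.014],0,1],[[-0.001,0,-0.014],0,1]]'|grep -v ee; for i in 1 2; do python3 -m creep '[[[0,0,-0.004],0,1],[[0,0,-0.004],0,1]]' | grep -v ee; done
```

```text
time_s: 21.6
tool_pos: [0.5335, 0.067, 0.092]
wrist_force: [-0.4, 0.8, -1.0]
finger_gap: 0.0459
grasp_force: 22.9
time_s: 21.85
tool_pos: [0.5343, 0.0669, 0.0897]
wrist_force: [1.0, 0.7, -1.8]
finger_gap: 0.0458
grasp_force: 23.0
time_s: 22.1
tool_pos: [0.5349, 0.0669, 0.0889]
wrist_force: [-5.3, 0.1, 12.6]
finger_gap: 0.0454
grasp_force: 24.1
```

Contact on the peg at the expected height. Release, retreat and check both cups.

```bash
python3 -m creep '[[[-0.002,0,0.002],0,1],[[-0.002,0,0.002],0,0.2],[[-0.002,0,0.002],0,0],[[-0.002,0,0.002],0,0],[[-0.002,0,0.002],0,0],[[-0.002,0,0.08],0,0],[[-0.002,0,0.16],0,0],[[-0.002,0,0.2],0,0],[[-0.002,0,0.2],0,0]]'
python3 -m creep '[[[-0.12,0.08,0.1],0,0],[[-0.2,0.08,0.14],0,0],[[-0.2,0.08,0.14],0,0],[[-0.2,0.08,0.14],0,0]]' | grep pos
python3 - <<'E'
from h import *
a=shot('wrist');b=shot('scene');pickle.dump((a,b),open('w11.pkl','wb'))
im=cv2.resize(b['bgr'][100:230,230:390],(492,400),interpolation=cv2.INTER_CUBIC)
cv2.imwrite('pics/g4.png',np.hstack([im,cv2.resize(a['bgr'][:240,100:420],(308,231)).copy() if 0 else cv2.resize(a['bgr'][:300,60:291],(308,400))]))
E
```

```text
time_s: 23.22
tool_pos: [0.5343, 0.0668, 0.2397]
ee_rot: [0.0, 1.0, 0.0, 0.003]
wrist_force: [0.6, -0.5, -0.0]
finger_gap: 0.0852
grasp_force: 0.0
tool_pos: [0.3812, 0.1278, 0.3429]
```

View pics/g4.png

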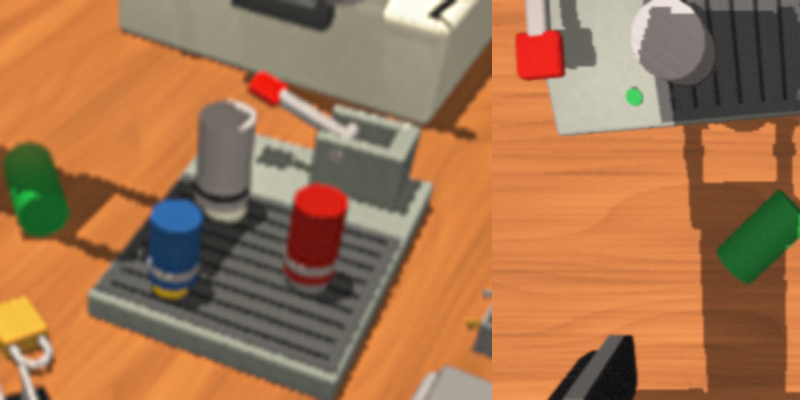

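Both cups sit upright on their pegs (steel at (225,160), blue at (175,250)), the red cup at (317,235) is untouched and the red paddle is still raised at (268,88). Next, the lever.

```bash
python3 -m creep '[[[0,0.233,-0.05],0,1],[[0.08,0.233,-0.1],0,1],[[0.165,0.233,-0.217],0,1],[[0.165,0.233,-0.217],0,1],[[0.165,0.233,-0.217],0,1],[[0.165,0.233,-0.217],0,1],[[0.165,0.233,-0.217],0,1],[[0.165,0.233,-0.217],0,1]]'
python3 -m creep '[[[0,0,-0.04],0,1],[[0,0,-0.08],0,1],[[0,0,-0.09],0,1],[[0,0,-0.1],0,1],[[0,0,-0.11],0,1],[[0,0,-0.11],0,1]]'
```

```text
time_s: 24.82
tool_pos: [0.5067, 0.3014, 0.18]
ee_rot: [-0.0, 1.0, -0.0, 0.001]
wrist_force: [-0.6, -0.5, 0.1]
finger_gap: -0.0
grasp_force: 0.0
time_s: 25.58
tool_pos: [0.5069, 0.3019, 0.0977]
ee_rot: [-0.0, 1.0, 0.0, 0.001]
wrist_force: [-1.4, 1.1, 3.2]
finger_gap: -0.0001
grasp_force: 1.2
```

```bash
python3 -m creep '[[[0,0,-0.012],0,1],[[0,0,-0.024],0,1],[[0,0,-0.034],0,1],[[0,0,-0.04],0,1],[[0,0,-0.04],0,1]]'; for i in 1 2; do python3 -m creep '[[[0,0,-0.004],0,1],[[0,0,-0.004],0,1]]'|grep -v ee;done
```

```text
time_s: 26.2
tool_pos: [0.5057, 0.3014, 0.067]
ee_rot: [0.001, 1.0, 0.0, -0.001]
wrist_force: [-6.3, -2.5, 8.7]
finger_gap: -0.0002
grasp_force: 5.3
time_s: 26.45
tool_pos: [0.5058, 0.3015, 0.0666]
wrist_force: [-12.8, -6.4, 25.7]
finger_gap: -0.0001
grasp_force: 14.0
time_s: 26.7
tool_pos: [0.506, 0.3016, 0.0661]
wrist_force: [-21.2, -9.6, 42.4]
finger_gap: 0.0001
grasp_force: 22.9
```

Hard stop reached at z ≈ 66 mm; retreat and check that the lever stays down and the cups stay put.

```bash
python3 -m creep '[[[0,0,0.02],0,1],[[0,0,0.1],0,1],[[0,0,0.2],0,1],[[-0.15,-0.15,0.36],0,1],[[-0.15,-0.15,0.36],0,1],[[-0.15,-0.15,0.36],0,1],[[-0.15,-0.15,0.36],0,1]]' | grep -v ee
python3 - <<'E'
from h import *
a=shot('wrist');b=shot('scene');t=shot('top')
o,_=pickle.load(open('w11.pkl','rb'))
L=[]
for n,c in(('w',a),('t',t),('s',b)):
    for st,ce,m in blobs(c,(0,150,100),(8,255,255),15):
        X=plane(c,ce,.065)
        if np.hypot(X[0]-.505,X[1]-.303)<.06:L.append((c,ce));print(n,ce,st,X.round(4))
if len(L)>1:print('pad',tri(*L))
_,b0=pickle.load(open('w11.pkl','rb'))
for nm,lo,hi in(('blue',(98,100,40),(125,255,255)),('red',(0,150,60),(8,255,255))):
    for k,c in((0,b0),(1,b)):print(nm,k,[(s[4],ce) for s,ce,m in blobs(c,lo,hi,60) if 200<ce[0]<400 and 100<ce[1]<240])
E
```

```text
time_s: 27.58
tool_pos: [0.3935, 0.1882, 0.3333]
wrist_force: [0.1, -0.7, -0.5]
finger_gap: -0.0004
grasp_force: 0.0
w [166.5, 62.5] [149, 45, 35, 34, 882] [0.5024 0.3008 0.065 ]
t [145.7, 203.5] [140, 198, 12, 12, 115] [0.4992 0.3017 0.065 ]
s [315.2, 141.2] [313, 138, 8, 8, 41] [0.5069 0.3037 0.065 ]
pad (array([0.50278011, 0.30286948, 0.06331957]), np.float64(0.004297418581180251))
blue 0 [(369, [286.8, 175.9])]
blue 1 [(358, [286.8, 175.8])]
red 0 [(92, [316.3, 128.0]), (416, [332.7, 172.8])]
red 1 [(414, [332.7, 172.8])]
```

```bash
python3 -c "
from workcell import robot
print(robot.finish_job())"
```

```text
the job is handed in; nothing more can be done
None
```

I handed the job in at about 28 s: both cups looked mouth-down and straight on their own pegs, the lever stayed latched (paddle measured at 63 mm), and the red cup had not moved; the padlock, bottle, jar and screwdriver were not re-measured, and no verdict was returned.

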